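# Clamp a bushing in the ratchet clamp

## Task

Stand the plain bronze bushing upright between the jaws of the ratchet clamp and let go of it, then squeeze the clamp's trigger again and again until the moving jaw has pushed the bushing against the fixed jaw and holds it firmly, without over-squeezing the thin-walled bushing. Move the jaw only by the trigger, leave the trigger sprung back and the bushing clamped, and leave the other parts where they are.

Things in the scene. Friction and masses are not known exactly. Their poses are not given: they have to be found in the camera images.
- bushing: the part: a plain straight bronze tube, its bore closed by a grey protective plug, standing upright on the counter, outer diameter 36 mm, 40 mm tall, about 0.14 kg; origin at the centre of its underside, z up its axis. Thin-walled: more than 20 N between the jaws spoils it.
- flanged: the other bronze bushing, shorter (26 mm) with a 50 mm wide flange at its foot; origin at the centre of its underside. To be left alone.
- bolt: hex-head steel sample bolt standing on its head, 55 mm tall, head 25 mm wide; origin at the centre of its underside. To be left alone.
- gauge_ring: flat steel gauge ring, 60 mm wide, 14 mm high; origin at the centre of its underside. To be left alone.
- clamp: bench ratchet clamp, fixed. Origin on the counter under the fixed jaw's face; +x runs along its axis from fixed jaw past moving jaw to handle, z up. In its frame (mm): base plate x -40 to 207, y -42 to 42, top at z 8 (the bushing stands on it); fixed steel jaw, face at x 0, 44 wide, top z 52; black housing x 100 to 200, y -18 to 18, top z 62, with the trigger and behind it a fixed post on top.
- fixed_jaw (a point): middle of the fixed jaw's face, 30 mm above the counter; x of its frame points along the clamp's axis, away from the jaw. The clamped bushing's centre is 18 mm from it along x.
- jaw: moving jaw: block 36 mm wide, top at z 50 mm, on a bar through the housing. Origin on the axis, 10 mm above the counter, under the front face of its rubber foot (unpressed); axes as the clamp's. This face starts 48 to 58 mm from the fixed jaw. A full squeeze of the trigger moves it 3.5 mm towards the fixed jaw (the first 2 to 6 mm); a 20 N friction brake keeps it there.
- foot: rubber-faced sprung foot on the front of the moving jaw, 30 wide, 34 tall, 8 thick; it presses on the bushing and yields about 0.05 mm per N, up to 3 mm. Origin as the jaw's. From 8 N up it holds the bushing firmly; 20 N is the most allowed. When the trigger is let go the clamping force drops by 0 to 5 N.
- trigger_face (a point): middle of the trigger's front face (looking towards the jaws), 108 mm above the counter, at x 130 mm in the clamp's frame when released; moves with the trigger. The trigger is a steel upright, 12 mm thick, 18 mm wide, z 62 to 134 mm. Trigger and handle post together measure 60 mm from front to back when released, 42 mm fully squeezed. Axes as the clamp's.
- trigger (a joint): m: 0 released, 0.018 fully squeezed towards the post; springs back. 3 mm of trigger moves the jaw 1 mm, after about 7 mm of dead travel (0 to 12 in the first squeeze or after a part squeeze). Its resistance: 3 to 4 N in dead travel, 10 to 11 N while the jaw runs free, then 1 N more per 3 N of clamping force: about 14 to 16 N is firm, 17 N spoils the bushing.
- handle_post (a point): middle of the back of the fixed black handle post, 108 mm above the counter, at x 190 mm in the clamp's frame; the post is 12 mm thick along the axis, 20 mm wide, its top at z 136 mm; it does not give. Axes as the clamp's.
Not all that is in view belongs to the job. Leave any green or orange look-alike of the bushing alone.

How it is judged (in metres and radians):
On the way, in this order (a step that is already met when the one before it is completed fails the run):
1. the bushing stands upright on the clamp's plate between the jaws, released, not yet clamped (x of bushing in the frame of fixed_jaw between 0.016 and 0.045 m and y of bushing in the frame of fixed_jaw between -0.01 and 0.01 m and height (world z) of bushing below 0.011 m and angle between bushing's own z axis and vertical below 0.08 rad and contact force between the fingers and bushing below 0.2 N and contact force between foot and bushing below 4 N), for 0.1 s.
2. the trigger is squeezed (value of joint trigger above 0.008 m), for 0.05 s.
3. the bushing is held firmly between the jaws (8 N or more) (contact force between foot and bushing above 8 N), for 0.2 s.
At the end, for the whole second after the job is handed in: The bushing stands upright (within 0.1 rad) on the clamp's plate, against the fixed jaw (centre 15 to 21 mm from its face) and within 11 mm of the clamp's axis, held by the foot with 8 N or more; the trigger is back (under 3 mm) (contact force between foot and bushing above 8 N and x of bushing in the frame of fixed_jaw between 0.015 and 0.021 m and y of bushing in the frame of fixed_jaw between -0.011 and 0.011 m and height (world z) of bushing below 0.013 m and angle between bushing's own z axis and vertical below 0.1 rad and value of joint trigger below 0.003 m and linear speed of bushing below 0.01 m/s); the robot touches nothing.
It fails at once if the bushing is over-squeezed (more than 20 N from the foot) (contact force between foot and bushing above 20 N).
It fails at once if the moving jaw is pushed by the fingers (more than 6 N) (contact force between the fingers and jaw above 6 N).
It fails at once if another part is disturbed (moved more than 20 mm) (distance of any of flanged, bolt, gauge_ring from where it was at the start of the episode above 0.02 m).
It also fails if it takes over 72 s, if anything falls off the work surface, if the arm or the gripper's body presses on something with over 40 N, if the wrist force passes 120 N, or if a joint passes its speed limit or range.

## Robot

A 6-joint arm with a two-finger parallel gripper is mounted at the origin on the work surface. World frame = base frame: x ahead of the robot, y to its left, z up, the work surface at z = 0. Lengths are in mm, angles in rad, forces in N, time in s.
With the tool pointing down it reaches from about 250 to 800 mm from the base axis. Payload 3.9 kg.
Tool frame: the origin (TCP) lies midway between the tips of the shut fingers; the grasp point (between the pads) lies 19 mm behind it; z points along the fingers, y is the line along which they close (so a half turn about z gives the same grasp; the last joint's range is limited). The gripper opens to 85 mm and grips with 20 to 120 N. Pads are 22 mm wide; open, the fingers measure 114 mm over their backs; the gripper's body (76 mm by 85 mm) begins 54 mm behind the grasp point. The pads swing forward as they close: fully open they stand 13 mm farther back than shut.
Start: joints at [-1.184, 0.26, -0.138, 1.173, 0, 1.571], TCP at [198.039, -486.205, 196.504] pointing down, gripper open.
Joint ranges: [-2.78, 2.78], [-0.83, 1.72], [-1.28, 1.37], [-1.9, 2.12], [-1.57, 1.48], [-3.14, 3.14]. Speed limits (rad/s): [2.57, 2.57, 3.14, 3.14, 3.14, 3.14].

## Interface

Orientations are given as a unit quaternion [x, y, z, w].
In Python, from bench import manip gives the robot as it stands.
- The arm moves only by the tool arm_command, never from a script. Its argument "increments" is one flat list of numbers, 7 for each row, row after row: the shift along the tool's x, y, z in m, then the turn, a rotation vector about the tool's x, y, z in degrees, then the closure in counts, from 0 (fully open) to 255 (shut). A call has exactly 8 rows; each row shifts and turns the commanded pose from where the row before left it, along the tool's axes as they then stand; what a row does not reach is not made up. A row lasts 1/10 s, in which the tool goes at most 50 mm and 8.59 degrees, less where a joint would pass 70% of its speed; a pose out of reach is approached as far as the arm can. A call is refused whole if a number of a shift passes 0.05 or a number of a turn 8.59, either way. A call with a gripper value outside its range is refused whole. The fingers move at their own pace and stop on an object; "squeeze" is the grip in N (left out, the last holds). Time passes only in rows, so rows that do not move let the fingers close, or fill a call up. It gives the time, the measured TCP pose, the force, the opening and the grip force at its end, in the units of the state.
- manip.read_state(): the state, without advancing time (a new reading comes with each control period).
- manip.get_image(name): name is "side" or "top"; returns a dict with "image" (400x640x3 uint8, blue, green, red), "fx", "fy", "cx", "cy" (pixels), "rvec" (rotation vector, rad) and "tvec" (3), from world to camera coordinates, as OpenCV has them. Camera axes: x right, y down, z forward; pixel columns grow to the right and rows downward; lengths in mm; the calibration is good to about 2 mm. A picture is of the moment at which its call begins. There is no depth.
- manip.sign_off(): hands the job in; it is judged then, once.
The state is a dict: "time": time; "joint_pos": joint angles; "dq": joint speeds; "tau": joint torques, N m; "position": TCP position; "eef_rot": TCP orientation; "wrist_force": force on the tool from outside, world axes, zero at the start; "moment": the same for the moment, N m; "finger_gap": finger opening in mm; "grip_force": force on a finger pad.
Only numpy, scipy, OpenCV 4.12 (cv2) and the standard library are available. Lean on these libraries where they do the work, as an engineer would, in place of code of your own. Each camera call takes 0.05 s, during which the arm holds its last target. There are 200 camera calls.

## Working session

There is one attempt and no reset: what is moved stays moved. The work goes in short steps, Python scripts to look and compute and a tool call to move; the robot and the scene stay as the last step left them, time stands still between calls to the robot, and variables do not carry over. Pictures are saved under pics/ and viewed, at most 10 in all, crops included, and the job is handed in when it is done.

Besides the shell and the picture viewer there is one more tool, called after ">>>" as name(argument=value, ...) on one line, values as JSON. arm_command: Moves the arm, as the interface text tells. Its arguments: {"type":"object","properties":{"increments":{"type":"array"},"squeeze":{"type":"number"}},"required":["increments"]}

```bash
ls; mkdir -p pics; cat > h.py <<'E'
import numpy as np, cv2
from bench import manip
from scipy.spatial.transform import Rotation as R
def cam(n):
    d=manip.get_image(n); d['K']=np.array([[d['fx'],0,d['cx']],[0,d['fy'],d['cy']],[0,0,1.]])
    d['R']=cv2.Rodrigues(np.array(d['rvec'],float))[0]; d['t']=np.array(d['tvec'],float).ravel(); return d
def ray(d,u,v):
    r=d['R'].T@np.linalg.solve(d['K'],[u,v,1.]); return -d['R'].T@d['t'], r/np.linalg.norm(r)
def plane(d,u,v,z):
    o,r=ray(d,u,v); return o+r*(z-o[2])/r[2]
def tri(d1,p1,d2,p2):
    o1,r1=ray(d1,*p1); o2,r2=ray(d2,*p2)
    s=np.linalg.lstsq(np.c_[r1,-r2],o2-o1,rcond=None)[0]; a,b=o1+s[0]*r1,o2+s[1]*r2
    return (a+b)/2, np.linalg.norm(a-b)
def proj(d,P):
    return cv2.projectPoints(np.array(P,float).reshape(-1,3),d['rvec'],d['t'],d['K'],None)[0].reshape(-1,2)
E
python3 - <<'E'
from h import *
for n in('side','top'):
    d=cam(n); cv2.imwrite(f'pics/{n}0.png',d['image']); print(n,d['fx'],-d['R'].T@d['t'],d['R'][2])
print(manip.read_state())
E
```

```text
pics
side 431.39300811229936 [  5.62229209 466.79484544 697.80569982] [ 0.54052016 -0.57209614 -0.61688246]
top 388.01764958796105 [418.1344846  -81.35403834 912.85355469] [ 0.13700403 -0.01300406 -0.99048513]
{'time': 0.1, 'joint_pos': array([-1.18401509e+00,  2.60601114e-01, -1.39235802e-01,  1.17271008e+00,
       -3.94175606e-05,  1.57077134e+00]), 'dq': array([ 0.00012584, -0.00272458,  0.00247877,  0.00078104,  0.00015892,
        0.00125991]), 'tau': array([ 1.44903275e-03, -4.06507874e+01,  2.54527152e+01,  1.00870905e-02,
        9.34396121e-05, -1.21717996e-07]), 'position': array([ 197.76724294, -485.59708846,  195.75883579]), 'eef_rot': array([ 9.81355462e-01,  1.92199610e-01, -1.87559359e-04, -8.55233377e-04]), 'wrist_force': array([-1.0183313 ,  1.16575356, -0.56506749]), 'moment': array([0.02382746, 0.01405498, 0.01662779]), 'grip_force': 0.0, 'finger_gap': 85.7034625962705}
```

View pics/side0.png

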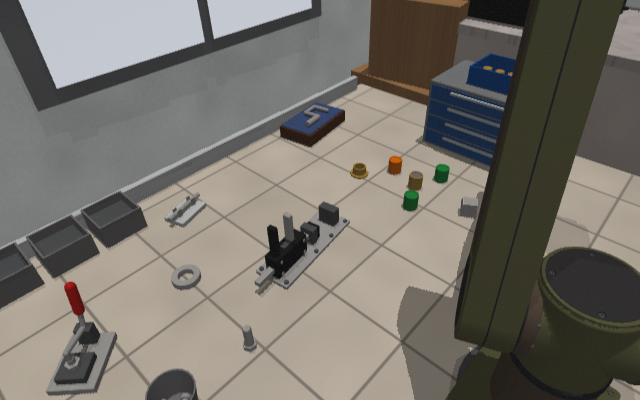

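View pics/top0.png

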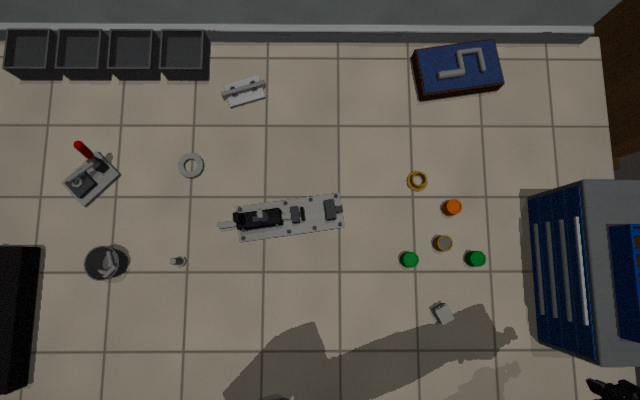

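Side view: the clamp lies around (305,245) and the bushing candidates around (415,181). In the top view, the clamp runs from its fixed jaw at about (331,209) to its housing at about (258,218). The top view holds these candidates: bronze with grey plug (443,243), flanged bronze (417,181), orange (453,207), green (410,260) and (476,258). The one at (443,243) fits, being plain bronze with no flange and a grey plug. I'll confirm it in an enlarged crop.

```bash
python3 - <<'E'
from h import *
s=cam('side');t=cam('top')
def crop(d,x0,y0,x1,y1,w,h): return cv2.resize(d['image'][y0:y1,x0:x1],(w,h),interpolation=cv2.INTER_CUBIC)
a=crop(t,215,185,355,245,798,342)
b=crop(t,395,165,495,275,235,258); c=crop(s,345,145,455,215,405,258)
o=np.zeros((600,798,3),np.uint8); o[:342]=a; o[342:,:235]=b; o[342:,240:645]=c
cv2.imwrite('pics/crop1.png',o)
c=crop(s,245,195,355,295,660,600); cv2.imwrite('pics/crop2.png',c)
for n,d,p in(('t',t,(443,243)),('s',s,(415,181))):
    x,y=p; hsv=cv2.cvtColor(d['image'],cv2.COLOR_BGR2HSV)
    print(n,hsv[y-12:y+13:2,x]); print(hsv[y,x-12:x+13:2])
E
```

```text
t [[ 17  40 135]
 [ 19  40 133]
 [ 20 116 108]
 [ 18  79  87]
 [  0  10  78]
 [ 30   3  77]
 [  0  10  79]
 [  8  12  82]
 [ 10  10  77]
 [ 20 207 112]
 [ 21  66  89]
 [ 18  43 132]
 [ 17  41 131]]
[[ 19  46  89]
 [ 20 187  41]
 [ 22 230  40]
 [ 21 238  75]
 [ 20  68  86]
 [ 10   9  81]
 [  0  10  79]
 [  0  10  79]
 [173  13  79]
 [ 23  13  78]
 [ 21 182  80]
 [ 19  69 130]
 [ 20  43 131]]
s [[ 17  37 177]
 [ 19 124 125]
 [170   7 103]
 [  0   5 103]
 [ 17  77 122]
 [ 19 165  79]
 [ 19 161  79]
 [ 19 158  79]
 [ 20 161  79]
 [ 20 158  79]
 [ 19 156  80]
 [ 51  85 105]
 [ 67 180 119]]
[[ 17  36 178]
 [ 20  37 179]
 [ 20  37 179]
 [ 20 149  70]
 [ 20 170  72]
 [ 20 162  77]
 [ 19 161  79]
 [ 20 161  79]
 [ 20 155  82]
 [ 20 165  79]
 [ 17  36 177]
 [ 17  36 176]
 [ 16  37 178]]
```

View pics/crop1.png

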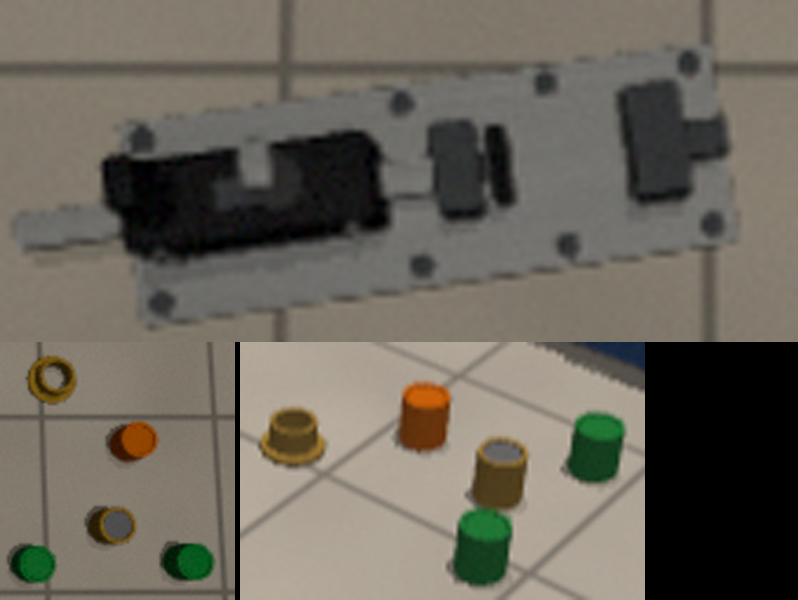

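View pics/crop2.png

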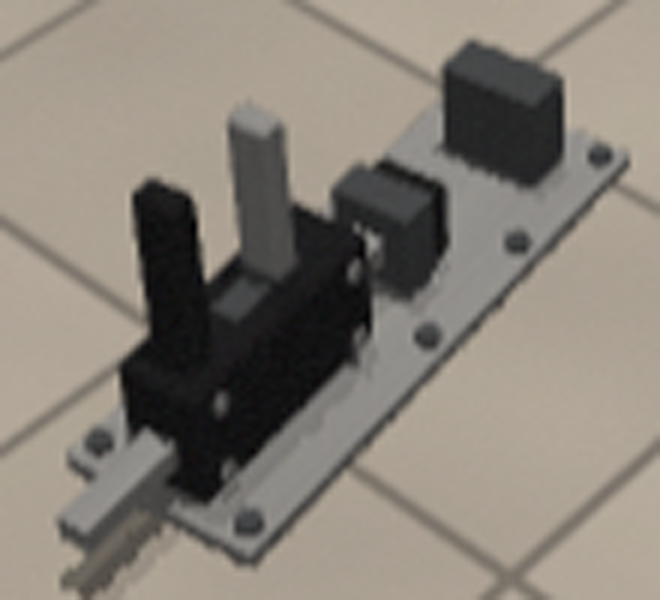

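Crops: the bronze tube with grey plug (top (443,243), side (415,181)) is confirmed as the plain bushing; the orange and green ones are solid look-alikes, and the flanged one is at top (417,181). Clamp: the fixed jaw is at the right end (top ~(331,209)), the trigger is the light upright at side ~(288,222), and the black post is at side ~(273,238). Next I'll measure.

```bash
cat > meas.py <<'E'
from h import *
s=cam('side');t=cam('top')
def plug(d,p,r=14):
    x,y=p; k=8; im=cv2.resize(d['image'][y-r:y+r,x-r:x+r],None,fx=k,fy=k,interpolation=cv2.INTER_CUBIC)
    hsv=cv2.cvtColor(im,cv2.COLOR_BGR2HSV)
    m=((hsv[...,1]<28)).astype(np.uint8)
    n,l,st,c=cv2.connectedComponentsWithStats(m)
    i=max(range(1,n),key=lambda i:st[i,4]); 
    return (c[i]+.5)/k-.5+[x-r,y-r], st[i]/k
pt,a=plug(t,(443,243)); ps,b=plug(s,(415,178)); print(pt,a,ps,b)
print('bushing top',tri(t,pt,s,ps), plane(t,*pt,40),plane(s,*ps,40))
# clamp plate
ct=np.array([(128,122),(714,45),(738,242),(150,325)])/5.7+[215,185]-.4
cs=np.array([(68,458),(None or 0,0),(630,158),(250,562)],float)/6+[245,195]-.4
P=[plane(t,*p,8) for p in ct]; print(np.round(P,1)); print('side',np.round([plane(s,*p,8) for p in cs[[0,2,3]]],1))
# local model corners for the same order: (207,-/+42)...
M=np.array([[207,-42],[-40,-42],[-40,42],[207,42]],float)
def kabsch(A,B):
    a,b=A.mean(0),B.mean(0);H=(A-a).T@(B-b);th=np.arctan2(H[0,1]-H[1,0],H[0,0]+H[1,1])
    c=np.array([[np.cos(th),-np.sin(th)],[np.sin(th),np.cos(th)]]);return th,b-c@a,c
for sg in(1,-1):
    A=M*[1,sg];B=np.array(P)[:,:2];th,o,c=kabsch(A,B);print('T',sg,th,o,np.round(A@c.T+o-B,1).tolist())
    A2=A[[0,2,3]];B=np.array([plane(s,*p,8) for p in cs[[0,2,3]]])[:,:2];th,o,c=kabsch(A2,B);print('S',sg,th,o,np.round(A2@c.T+o-B,1).tolist())
E
python3 meas.py
```

```text
[444.74590027 242.51811412] [ 10.625   8.5    11.     11.    747.   ] [415.86775137 174.35953833] [ 10.5     8.5     9.75    4.375 251.125]
bushing top (array([ 457.07508974, -365.25397322,   40.83228685]), np.float64(1.9084964104442361)) [ 456.33935994 -366.10525922   40.        ] [ 458.32971378 -365.59575339   40.        ]
[[ 544.   109.2    8. ]
 [ 576.1 -132.6    8. ]
 [ 494.2 -141.8    8. ]
 [ 460.6   97.9    8. ]]
side [[ 542.5  114.3    8. ]
 [ 494.5 -139.4    8. ]
 [ 459.9  104.     8. ]]
T 1 1.705247420717369 [529.89895588 -99.54510442] [[-0.2, 2.0], [0.7, -1.0], [-0.5, -3.0], [-0.0, 2.0]]
S 1 1.711039582561679 [530.27211212 -95.20597215] [[0.5, 1.4], [-0.3, -1.3], [-0.2, -0.1]]
T -1 1.7082258054772543 [530.14535654 -99.51140077] [[-83.8, -9.4], [-82.1, -12.3], [83.1, 8.4], [82.8, 13.4]]
S -1 1.3468813073905272 [457.65060321 -92.16601352] [[-79.8, 4.7], [-4.8, -1.1], [84.6, -3.6]]
```

```bash
cat > m2.py <<'E'
from h import *
s=cam('side');t=cam('top')
T=lambda x,y:(215+x/5.7-.4,185+y/5.7-.4)
S=lambda x,y:(245+x/6-.4,195+y/6-.4)
th=1.7065;c=np.array([np.cos(th),np.sin(th)]);n=np.array([-c[1],c[0]]);o=np.array([530.1,-97.5])
def loc(p): q=p[:2]-o; return np.round([q@c,q@n,p[2]],1)
a=T(626,142);b=S(496.5,83.5)
p,e=tri(t,a,s,b);print('jaw face top',p,e,loc(p),loc(plane(t,*a,52)),loc(plane(s,*b,52)))
for nm,y in(('corner far',(620,88)),('near',(632,195))): print(nm,loc(plane(t,*T(*y),52)))
for nm,y in(('corner far',(445,62)),('near',(548,105))): print(nm,loc(plane(s,*S(*y),52)))
print('foot front', loc(plane(t,*T(513,195),44)),loc(plane(t,*T(505,128),44)))
print('foot side',loc(plane(s,*S(447,185),44)))
print('trigger top c',tri(t,T(254,150),s,S(257,118)),loc(plane(t,*T(254,150),134)),loc(plane(s,*S(257,118),134)))
print('holes T',[loc(plane(t,*T(*y),8)) for y in((142,138),(401,103),(545,82),(689,62),(712,224),(568,245),(422,266),(161,303))])
print('holes S',[loc(plane(s,*S(*y),8)) for y in((100,443),(248,523),(428,337),(517,242),(600,156))])
# expected projection at plane scale
print(proj(t,[[530.1,-97.5,52]]),a)
E
python3 m2.py
```

```text
jaw face top [528.21197458 -95.99934734  56.04624181] 2.7724339964367593 [ 1.7  1.7 56. ] [ 2.3 -0.  52. ] [-2.8  0.2 52. ]
corner far [  1.7 -21.6  52. ]
near [ 2.9 21.  52. ]
corner far [ -2.6 -24.2  52. ]
near [-3. 24. 52.]
foot front [49.1 13.8 44. ] [ 48.8 -13.1  44. ]
foot side [48.7 12.5 44. ]
trigger top c (array([515.37750346,  37.09323615, 132.2235229 ]), np.float64(3.228671837733976)) [136.   -4.7 134. ] [136.3  -0.6 134. ]
holes T [array([198. , -34.3,   8. ]), array([ 90.7, -34.3,   8. ]), array([ 30.6, -35. ,   8. ]), array([-29.7, -35.2,   8. ]), array([-29.5,  32.8,   8. ]), array([30.2, 33.3,  8. ]), array([90.5, 33.7,  8. ]), array([197.6,  34.2,   8. ])]
holes S [array([196.5, -36.1,   8. ]), array([196.1,  31. ,   8. ]), array([89.2, 31.1,  8. ]), array([28.6, 30.3,  8. ]), array([-31.2,  30.2,   8. ])]
[[325.44780734 209.39459011]] (324.4245614035088, 209.51228070175438)
```

>>> arm_command(increments=[0.0357, -0.0017, 0.005, 0, 0, 0, 60, 0.0357, -0.0017, 0.005, 0, 0, 0, 60, 0.0357, -0.0017, 0.005, 0, 0, 0, 60, 0.0357, -0.0017, 0.005, 0, 0, 0, 60, 0.0357, -0.0017, 0.005, 0, 0, 0, 60, 0.0357, -0.0017, 0.005, 0, 0, 0, 60, 0.0357, -0.0017, 0.005, 0, 0, 0, 60, 0.0357, -0.0017, 0.005, 0, 0, 0, 60], squeeze=40)

```text
time: 1.2
position: [458.7, -365.1, 156.3]
eef_rot: [0.981, 0.192, 0.0, 0.0]
wrist_force: [-0.8, 0.2, -0.2]
finger_gap: 65.9
grip_force: 0.0
```

>>> arm_command(increments=[0, 0, 0.005, 0, 0, -8.4, 60, 0, 0, 0.005, 0, 0, -8.4, 60, 0, 0, 0.005, 0, 0, -8.4, 60, 0, 0, 0.005, 0, 0, -8.4, 60, 0, 0, 0.005, 0, 0, -8.4, 60, 0, 0, 0.005, 0, 0, -8.4, 60, 0, 0, 0.005, 0, 0, -8.4, 60, 0, 0, 0.005, 0, 0, -8.4, 60])

```text
time: 2.0
position: [457.4, -365.9, 116.3]
eef_rot: [0.709, 0.705, 0.0, -0.0]
wrist_force: [-0.4, -0.3, 0.8]
finger_gap: 65.6
grip_force: 0.0
```

>>> arm_command(increments=[0, 0, 0, 0, 0, -8.4, 60, 0, 0, 0, 0, 0, 0, 60, 0, 0, 0, 0, 0, 0, 60, 0, 0, 0, 0, 0, 0, 60, 0, 0, 0, 0, 0, 0, 60, 0, 0, 0, 0, 0, 0, 60, 0, 0, 0, 0, 0, 0, 60, 0, 0, 0, 0, 0, 0, 60])

```text
time: 2.8
position: [457.4, -365.9, 116.5]
eef_rot: [0.658, 0.753, -0.0, 0.0]
wrist_force: [-0.4, 0.2, 0.8]
finger_gap: 65.2
grip_force: 0.0
```

```bash
cat > st.py <<'E'
from h import *
def state(tx=None,ty=None,tz=None):
    s=manip.read_state(); r=R.from_quat(s['eef_rot']).as_matrix()
    print('t %.2f'%s['time'],'pos',np.round(s['position'],1),'yaw y %.2f'%np.degrees(np.arctan2(r[1,1],r[0,1])),'z',np.round(r[:,2],3),'gap %.1f grip %.1f'%(s['finger_gap'],s['grip_force']),'F',np.round(s['wrist_force'],1),'Ftool',np.round(r.T@s['wrist_force'],1))
    if tx is not None: print('tool shift mm',np.round(r.T@(np.array([tx,ty,tz])-s['position']),1))
    return s,r
if __name__=='__main__':
    import sys; state(*map(float,sys.argv[1:]))
E
python3 st.py 457.2 -365.4 18
```

```text
t 2.80 pos [ 457.4 -365.9  116.5] yaw y 7.74 z [ 0. -0. -1.] gap 65.2 grip 0.0 F [-0.4  0.2  0.8] Ftool [ 0.3 -0.4 -0.8]
tool shift mm [ 0.5 -0.2 98.5]
```

>>> arm_command(increments=[0.0005, 0, 0.018, 0, 0, 0, 60, 0, 0, 0.018, 0, 0, 0, 60, 0, 0, 0.018, 0, 0, 0, 60, 0, 0, 0.018, 0, 0, 0, 60, 0, 0, 0.018, 0, 0, 0, 60, 0, 0, 0.0185, 0, 0, 0, 60, 0, 0, 0, 0, 0, 0, 60, 0, 0, 0, 0, 0, 0, 60])

```text
time: 3.6
position: [457.2, -365.3, 8.1]
eef_rot: [0.658, 0.753, -0.0, -0.0]
wrist_force: [-0.2, -1.0, 0.9]
finger_gap: 64.9
grip_force: 0.0
```

>>> arm_command(increments=[0, 0, 0, 0, 0, 0, 200, 0, 0, 0, 0, 0, 0, 200, 0, 0, 0, 0, 0, 0, 200, 0, 0, 0, 0, 0, 0, 200, 0, 0, 0, 0, 0, 0, 200, 0, 0, 0, 0, 0, 0, 200, 0, 0, 0, 0, 0, 0, 200, 0, 0, 0, 0, 0, 0, 200], squeeze=40)

```text
time: 4.4
position: [457.3, -365.3, 8.0]
eef_rot: [0.658, 0.753, -0.0, -0.0]
wrist_force: [-0.2, -0.4, -1.2]
finger_gap: 18.7
grip_force: 0.0
```

>>> arm_command(increments=[0, 0, -0.014, 0, 0, 0, 200, 0, 0, -0.014, 0, 0, 0, 200, 0, 0, -0.014, 0, 0, 0, 200, 0, 0, -0.014, 0, 0, 0, 200, 0, 0, -0.014, 0, 0, 0, 200, 0, 0, -0.014, 0, 0, 0, 200, 0, 0, -0.014, 0, 0, 0, 200, 0, 0, -0.014, 0, 0, 0, 200])

```text
time: 5.2
position: [457.2, -365.3, 120.5]
eef_rot: [0.658, 0.753, -0.0, -0.0]
wrist_force: [-0.1, -0.4, 0.2]
finger_gap: 18.4
grip_force: 0.0
```

```bash
python3 - <<'E'
from st import *
s,r=state()
th=1.7065;c=np.array([np.cos(th),np.sin(th)]);o=np.array([531,-97.7])
p=o+c*25;state(p[0],p[1],120)
a=cam('side');t=cam('top')
im=[]
for d in(a,t):
    u,v=proj(d,s['position']+[0,0,25])[0].astype(int); im.append(cv2.resize(d['image'][max(v-50,0):v+50,u-50:u+50],(390,390),interpolation=cv2.INTER_CUBIC)); print(u,v)
cv2.imwrite('pics/lift.png',np.hstack(im))
E
```

```text
t 5.20 pos [ 457.2 -365.3  120.5] yaw y 7.76 z [-0.  0. -1.] gap 18.4 grip 0.0 F [-0.1 -0.4  0.2] Ftool [-0.4 -0.1 -0.2]
t 5.20 pos [ 457.2 -365.3  120.5] yaw y 7.76 z [-0.  0. -1.] gap 18.4 grip 0.0 F [-0.1 -0.4  0.2] Ftool [-0.4 -0.1 -0.2]
tool shift mm [280.2 109.2   0.5]
420 139
461 239
```

View pics/lift.png

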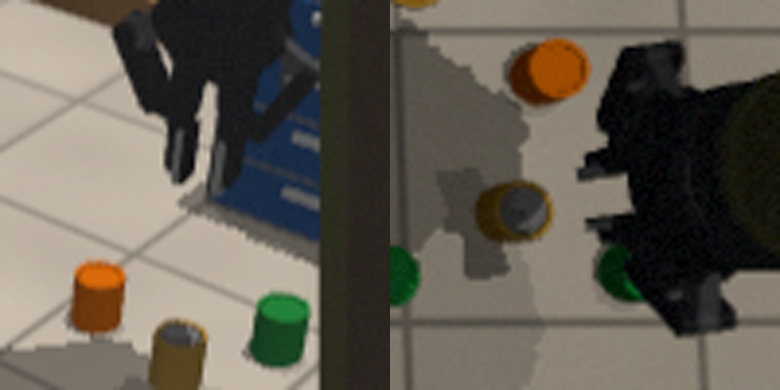

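The gap is 18 mm and the bushing hasn't moved: side ~(416,174), top ~(445,243). The fingers closed on nothing, although the tips look to be above it. I'll triangulate the fingertips against the reported TCP.

```bash
python3 - <<'E'
from st import *
s,r=state()
a=cam('side');t=cam('top');im=[]
for d,z in((a,a),(t,t)):
    us=proj(d,[s['position']+[0,0,k] for k in(0,12,25,50)]); print(np.round(us,1).tolist())
    x,y=us[1].astype(int); x0,y0=x-25,y-35; k=8
    c=cv2.resize(d['image'][y0:y0+70,x0:x0+49],None,fx=k,fy=k,interpolation=cv2.INTER_CUBIC)
    c=cv2.convertScaleAbs(c,alpha=2.2)
    for u in us: cv2.circle(c,tuple(((u-[x0,y0]+.5)*k).astype(int)),4,(0,0,255),-1)
    im.append(c); print('origin',x0,y0)
cv2.imwrite('pics/tips.png',np.hstack(im))
E
```

```text
t 5.30 pos [ 458.6 -366.4  122. ] yaw y 7.76 z [ 0.003 -0.002 -1.   ] gap 18.6 grip 0.0 F [-0.4  0.5 -0.5] Ftool [ 0.5 -0.4  0.5]
[[419.6, 147.4], [420.1, 143.2], [420.7, 138.7], [422.0, 129.7]]
origin 395 108
[[457.8, 239.6], [459.9, 239.3], [462.3, 239.0], [467.1, 238.3]]
origin 434 204
```

View pics/tips.png

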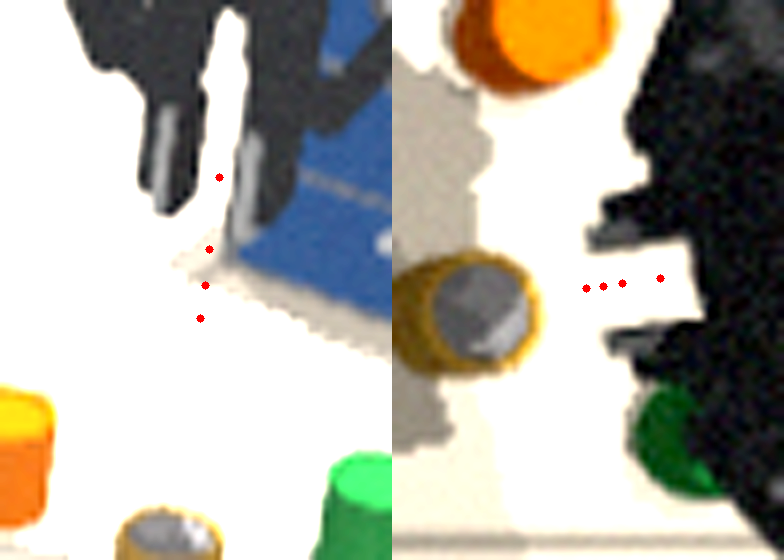

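```bash
python3 - <<'E'
from st import *
s,r=state();a=cam('side');t=cam('top')
print(tri(a,(420.4,135.6),t,(459.1,239.7)))
for nm,p,q in(('L/R',(416.4,134),(460.2,246.6)),('other',(424.5,137.2),(458.3,232.9)),('sw',(416.4,134),(458.3,232.9)),('sw2',(424.5,137.2),(460.2,246.6))): print(nm,tri(a,p,t,q))
# sanity: floor-level and known heights
print('robot base proj',proj(a,[[0,0,0]]),proj(t,[[250,0,0]]))
for i in range(3): cam('top'); state()
E
```

```text
t 5.40 pos [ 457.4 -365.4  119.9] yaw y 7.76 z [ 0. -0. -1.] gap 18.6 grip 0.0 F [-0.  -1.  -0.4] Ftool [-1.  -0.2  0.4]
(array([ 455.64211929, -355.20190125,  161.67981907]), np.float64(1.9127447149779666))
L/R (array([ 450.15246132, -345.78287133,  173.6451329 ]), np.float64(18.71020691967322))
other (array([ 460.88718654, -364.4719767 ,  150.49447538]), np.float64(22.990904037105683))
sw (array([ 468.02362953, -354.98160596,  161.50414456]), np.float64(3.95142965480557))
sw2 (array([ 443.25948984, -355.94709231,  161.71832365]), np.float64(0.4145928262770014))
robot base proj [[530.97196935 402.00585241]] [[282.40687338 334.83861954]]
t 5.55 pos [ 456.7 -364.9  119. ] yaw y 7.76 z [-0.001  0.001 -1.   ] gap 18.1 grip 0.0 F [ 0.2 -0.6  0. ] Ftool [-0.6  0.1 -0. ]
t 5.60 pos [ 456.7 -364.9  119. ] yaw y 7.76 z [-0.001  0.001 -1.   ] gap 18.2 grip 0.0 F [ 0.2  0.2 -0.3] Ftool [0.2 0.2 0.3]
t 5.65 pos [ 456.8 -365.   119.1] yaw y 7.76 z [-0.001  0.001 -1.   ] gap 18.7 grip 0.0 F [-0.6 -0.4 -0.3] Ftool [-0.3 -0.7  0.3]
```

The fingertips triangulate to about z 160 while the reported TCP z is about 120, which explains closing above the bushing. I'll reopen, go down to the same level and look there.

>>> arm_command(increments=[0, 0, 0, 0, 0, 0, 60, 0, 0, 0, 0, 0, 0, 60, 0, 0, 0, 0, 0, 0, 60, 0, 0, 0.022, 0, 0, 0, 60, 0, 0, 0.03, 0, 0, 0, 60, 0, 0, 0.03, 0, 0, 0, 60, 0, 0, 0.03, 0, 0, 0, 60, 0, 0, 0, 0, 0, 0, 60])

```text
time: 6.45
position: [454.1, -362.8, 4.1]
eef_rot: [0.658, 0.753, -0.0, -0.004]
wrist_force: [-1.1, 0.7, -0.3]
finger_gap: 65.2
grip_force: 0.0
```

```bash
python3 - <<'E'
from st import *
s,r=state()
a=cam('side');t=cam('top');im=[]
s,r=state()
for d in(a,t):
    us=proj(d,[s['position']+[0,0,k] for k in(0,20,40,60)]); print(np.round(us,1).tolist())
    x,y=us[1].astype(int); x0,y0=x-32,y-45; k=6
    c=cv2.resize(d['image'][y0:y0+80,x0:x0+65],None,fx=k,fy=k,interpolation=cv2.INTER_CUBIC)
    c=cv2.convertScaleAbs(c,alpha=1.6)
    for u in us: cv2.circle(c,tuple(((u-[x0,y0]+.5)*k).astype(int)),3,(0,0,255),-1)
    im.append(c); print('origin',x0,y0)
cv2.imwrite('pics/tips2.png',np.hstack(im))
E
```

```text
t 6.45 pos [ 454.1 -362.8    4.1] yaw y 7.76 z [-0.007  0.005 -1.   ] gap 65.2 grip 0.0 F [-1.1  0.7 -0.3] Ftool [ 0.8 -1.   0.3]
t 6.55 pos [ 457.1 -365.1    8.1] yaw y 7.76 z [-0.001  0.001 -1.   ] gap 65.4 grip 0.0 F [-0.8 -0.9  0.3] Ftool [-0.8 -0.9 -0.3]
[[414.9, 184.4], [415.7, 178.3], [416.5, 172.1], [417.4, 165.7]]
origin 383 133
[[439.9, 242.8], [442.6, 242.4], [445.5, 242.0], [448.4, 241.6]]
origin 410 197
```

View pics/tips2.png

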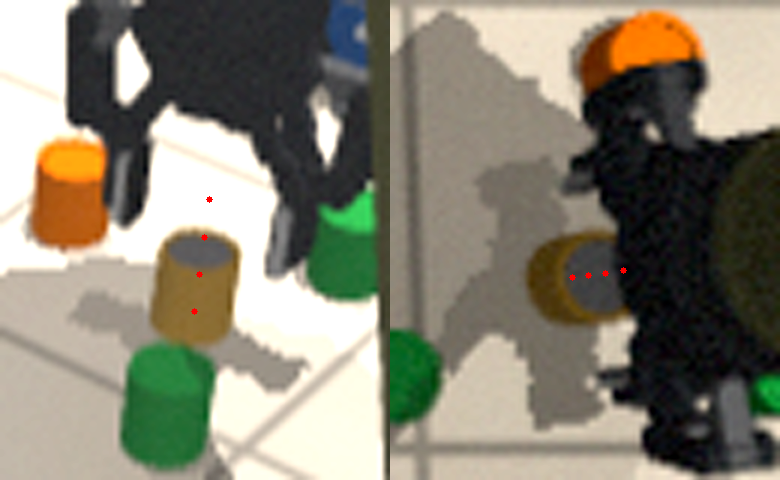

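Side view: fingertips at about (404,169) and (430,178), level with the plug top at (416,174). Laterally they're centred, but they hang about 35 mm higher than the reported TCP. I'll go down further and watch the force.

>>> arm_command(increments=[0, 0, 0.003, 0, 0, 0, 60, 0, 0, 0.004, 0, 0, 0, 60, 0, 0, 0.004, 0, 0, 0, 60, 0, 0, 0.004, 0, 0, 0, 60, 0, 0, 0.005, 0, 0, 0, 60, 0, 0, 0, 0, 0, 0, 60, 0, 0, 0, 0, 0, 0, 60, 0, 0, 0, 0, 0, 0, 60])

```text
time: 7.35
position: [457.4, -365.5, -11.9]
eef_rot: [0.658, 0.753, -0.0, 0.0]
wrist_force: [0.0, -0.4, 0.8]
finger_gap: 65.5
grip_force: 0.0
```

```bash
python3 - <<'E'
from st import *
state();a=cam('side');t=cam('top')
print(tri(a,(416.3,173.6),t,(442.3,243.3)))
# current tips: dark fingers in side view around expected place
c=a['image'][155:200,385:450]; g=cv2.cvtColor(c,cv2.COLOR_BGR2GRAY)
m=(cv2.cvtColor(c,cv2.COLOR_BGR2HSV)[...,2]<62).astype(np.uint8)
for r in range(0,45): print(155+r,''.join('#' if v else '.' for v in m[r]))
E
```

```text
t 7.35 pos [ 457.4 -365.5  -11.9] yaw y 7.76 z [ 0. -0. -1.] gap 65.5 grip 0.0 F [ 0.  -0.4  0.8] Ftool [-0.4 -0.  -0.8]
(array([ 453.84444849, -358.07523659,   48.49794254]), np.float64(0.9737080112820634))
155 .........###############..######################....#.###########
156 .........##############....######################...#.###########
157 .........#############..........###########.#####.....###########
158 ..........#.##########............#########.#####.....###########
159 ..............#######...............#############....############
160 ..............#######.................###########....############
161 ...............#######.................##########....############
162 ...............#######.................###########...############
163 ...............##.####..................##########..#############
164 ...............##.####..................##########..#############
165 ...............##.####....................#########.#############
166 ...............#..####....................#######################
167 ..............##..###.....................######
[... 1557 characters left out ...]

190 .............................................................####
191 .............................................................####
192 .............................................................####
193 .............................................................####
194 .............................................................####
195 .............................................................####
196 ...................#.........................................####
197 ...................##........................................####
198 ...................#.........................................####
199 ...................#.........................................####
```

>>> arm_command(increments=[0, 0, 0.003, 0, 0, 0, 60, 0, 0, 0.003, 0, 0, 0, 60, 0, 0, 0.002, 0, 0, 0, 60, 0, 0, 0.002, 0, 0, 0, 60, 0, 0, 0, 0, 0, 0, 60, 0, 0, 0, 0, 0, 0, 60, 0, 0, 0, 0, 0, 0, 60, 0, 0, 0, 0, 0, 0, 60])

```text
time: 8.25
position: [457.4, -365.5, -21.9]
eef_rot: [0.658, 0.753, -0.0, 0.0]
wrist_force: [-0.8, -0.3, 0.2]
finger_gap: 65.6
grip_force: 0.0
```

>>> arm_command(increments=[0, 0, 0, 0, 0, 0, 180, 0, 0, 0, 0, 0, 0, 180, 0, 0, 0, 0, 0, 0, 180, 0, 0, 0, 0, 0, 0, 180, 0, 0, 0, 0, 0, 0, 180, 0, 0, 0, 0, 0, 0, 180, 0, 0, 0, 0, 0, 0, 180, 0, 0, 0, 0, 0, 0, 180], squeeze=35)

```text
time: 9.05
position: [457.5, -365.6, -21.7]
eef_rot: [0.658, 0.753, -0.0, 0.0]
wrist_force: [-1.2, -0.6, 4.1]
finger_gap: 35.4
grip_force: 35.1
```

>>> arm_command(increments=[0, 0, -0.004, 0, 0, 0, 180, 0, 0, -0.012, 0, 0, 0, 180, 0, 0, -0.014, 0, 0, 0, 180, 0, 0, -0.014, 0, 0, 0, 180, 0, 0, -0.014, 0, 0, 0, 180, 0, 0, -0.014, 0, 0, 0, 180, 0, 0, -0.014, 0, 0, 0, 180, 0, 0, -0.014, 0, 0, 0, 180])

```text
time: 9.85
position: [457.1, -365.1, 79.0]
eef_rot: [0.658, 0.753, 0.0, -0.0]
wrist_force: [1.3, 0.5, -0.9]
finger_gap: 34.8
grip_force: 35.1
```

```bash
python3 - <<'E'
from st import *
s,r=state()
a=cam('side');t=cam('top');im=[]
s,r=state(527.7,-72.9,78)
for d in(a,t):
    us=proj(d,[s['position']+[0,0,k] for k in(20,60)]); print(np.round(us,1).tolist())
    x,y=us[1].astype(int); x0,y0=max(x-32,0),max(y-40,0); k=6; print(x0,y0)
    c=cv2.resize(d['image'][y0:y0+80,x0:x0+65],None,fx=k,fy=k,interpolation=cv2.INTER_CUBIC)
    im.append(cv2.convertScaleAbs(c,alpha=1.6))
cv2.imwrite('pics/held.png',np.hstack(im))
E
```

```text
t 9.85 pos [ 457.1 -365.1   79. ] yaw y 7.76 z [-0.  0. -1.] gap 34.8 grip 35.1 F [ 1.3  0.5 -0.9] Ftool [0.4 1.3 0.9]
t 9.95 pos [ 458.7 -366.4   80.4] yaw y 7.77 z [ 0.003 -0.002 -1.   ] gap 34.9 grip 35.1 F [ 0.7  0.  -1.6] Ftool [-0.1  0.7  1.6]
tool shift mm [281.5 108.1   1.9]
[[418.6, 154.6], [420.4, 141.0]]
388 100
[[454.1, 240.1], [461.1, 239.1]]
429 199
```

View pics/held.png

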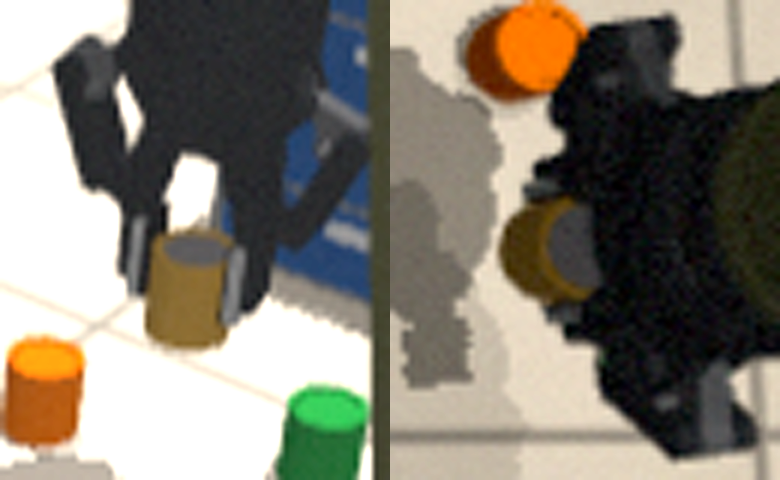

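>>> arm_command(increments=[0.02, 0.008, 0, 0, 0, 0, 180, 0.04, 0.0156, 0, 0, 0, 0, 180, 0.04, 0.0156, 0, 0, 0, 0, 180, 0.04, 0.0156, 0, 0, 0, 0, 180, 0.04, 0.0156, 0, 0, 0, 0, 180, 0.04, 0.0156, 0, 0, 0, 0, 180, 0.04, 0.0156, 0, 0, 0, 0, 180, 0.02, 0.0077, 0, 0, 0, 0, 180])

```text
time: 10.75
position: [527.7, -69.9, 77.5]
eef_rot: [0.656, 0.754, 0.0, -0.001]
wrist_force: [0.2, -0.9, -1.4]
finger_gap: 34.9
grip_force: 35.1
```

>>> arm_command(increments=[0, 0, 0, 0, 0, 0, 180, 0, 0, 0, 0, 0, 0, 180, 0, 0, 0, 0, 0, 0, 180, 0, 0, 0.01, 0, 0, 0, 180, 0, 0, 0.01, 0, 0, 0, 180, 0, 0, 0.01, 0, 0, 0, 180, 0, 0, 0, 0, 0, 0, 180, 0, 0, 0, 0, 0, 0, 180])

```text
time: 11.55
position: [527.2, -73.3, 47.3]
eef_rot: [0.658, 0.753, -0.0, -0.001]
wrist_force: [0.3, 0.4, -1.0]
finger_gap: 35.0
grip_force: 35.1
```

```bash
python3 - <<'E'
from st import *
s,r=state(527.7,-72.9,49)
a=cam('side');t=cam('top');im=[]
P=s['position']
print(proj(a,[P+[0,0,62]]),proj(t,[P+[0,0,62]]))
for d,x0,y0 in((a,270,160),(t,270,180)):
    k=5
    c=cv2.resize(d['image'][y0:y0+90,x0:x0+78],None,fx=k,fy=k,interpolation=cv2.INTER_CUBIC)
    im.append(cv2.convertScaleAbs(c,alpha=1.6))
cv2.imwrite('pics/over.png',np.hstack(im))
E
```

```text
t 11.55 pos [527.2 -73.3  47.3] yaw y 7.74 z [-0.002  0.    -1.   ] gap 35.0 grip 35.1 F [ 0.3  0.4 -1. ] Ftool [0.3 0.4 1. ]
tool shift mm [ 0.3  0.6 -1.7]
[[319.82807344 195.14379756]] [[314.38265149 207.26050085]]
```

View pics/over.png

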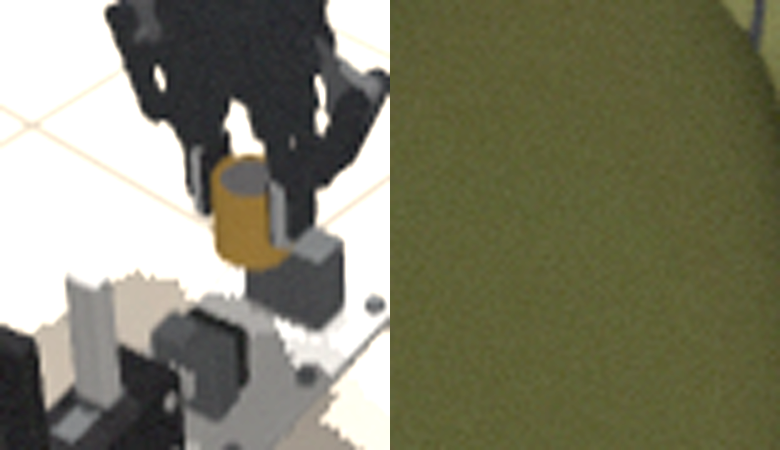

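```bash
python3 - <<'E'
from st import *
s,r=state(527.7,-72.9,-13)
a=cam('side');s,r=state();x0,y0,k=302,182,8
c=cv2.resize(a['image'][y0:y0+32,x0:x0+32],None,fx=k,fy=k,interpolation=cv2.INTER_CUBIC)
h=cv2.cvtColor(c,cv2.COLOR_BGR2HSV); m=((h[...,1]<60)&(h[...,2]>50)&(h[...,2]<130)).astype(np.uint8)
n,l,st,ce=cv2.connectedComponentsWithStats(m)
i=min((j for j in range(1,n) if st[j,4]>40*k),key=lambda j:np.hypot(*(ce[j]/k+[x0,y0]-[318.2,195.6])))
p=(ce[i]+.5)/k-.5+[x0,y0];print(p,st[i]/k)
z=s['position'][2]+62
q=plane(a,*p,z);print(q,z)
th=1.7065;cx=np.array([np.cos(th),np.sin(th)]);n=np.array([-cx[1],cx[0]]);o=np.array([532.9,-98.3])
for dz in(-2,0,2):
    q=plane(a,*p,z+dz)[:2]; print(dz,'local in side-frame',(q-o)@cx,(q-o)@n)
E
```

```text
t 11.65 pos [528.1 -73.3  48.1] yaw y 7.75 z [ 0. -0. -1.] gap 34.8 grip 35.1 F [-0.  -0.5 -1. ] Ftool [-0.4 -0.1  1. ]
tool shift mm [ 0.5 -0.3 61.1]
t 11.70 pos [528.2 -73.3  48.3] yaw y 7.76 z [ 0.001 -0.    -1.   ] gap 34.7 grip 35.1 F [-0.5 -0.  -1.7] Ftool [ 0.1 -0.5  1.7]
[324.53030541 201.33177683] [  12.125    9.75    19.875   22.25  1095.875]
[503.81558487 -63.14644631 110.28346466] 110.28346465668143
-2 local in side-frame 36.74828651604102 22.624921532257545
0 local in side-frame 38.76512443539122 24.061185927807205
2 local in side-frame 40.78196235474129 25.49745032335677
```

>>> arm_command(increments=[0, 0, 0.01, 0, 0, 0, 180, 0, 0, 0.01, 0, 0, 0, 180, 0, 0, 0.01, 0, 0, 0, 180, 0, 0, 0.01, 0, 0, 0, 180, 0, 0, 0.01, 0, 0, 0, 180, 0, 0, 0.008, 0, 0, 0, 180, 0, 0, 0, 0, 0, 0, 180, 0, 0, 0, 0, 0, 0, 180])

```text
time: 12.5
position: [527.7, -73.2, -10.2]
eef_rot: [0.658, 0.753, -0.0, -0.0]
wrist_force: [-1.1, 0.4, -0.9]
finger_gap: 34.7
grip_force: 35.1
```

>>> arm_command(increments=[0, 0, 0.001, 0, 0, 0, 180, 0, 0, 0, 0, 0, 0, 180, 0, 0, 0.001, 0, 0, 0, 180, 0, 0, 0, 0, 0, 0, 180, 0, 0, 0.0005, 0, 0, 0, 180, 0, 0, 0, 0, 0, 0, 180, 0, 0, 0, 0, 0, 0, 180, 0, 0, 0, 0, 0, 0, 180])

```text
time: 13.3
position: [527.8, -73.2, -12.5]
eef_rot: [0.658, 0.753, 0.0, 0.0]
wrist_force: [0.1, 0.1, -1.5]
finger_gap: 35.0
grip_force: 35.1
```

>>> arm_command(increments=[0, 0, 0.0005, 0, 0, 0, 180, 0, 0, 0, 0, 0, 0, 180, 0, 0, 0.0005, 0, 0, 0, 180, 0, 0, 0, 0, 0, 0, 180, 0, 0, 0, 0, 0, 0, 180, 0, 0, 0, 0, 0, 0, 180, 0, 0, 0, 0, 0, 0, 180, 0, 0, 0, 0, 0, 0, 180])

```text
time: 14.1
position: [527.8, -73.2, -13.5]
eef_rot: [0.658, 0.753, 0.0, 0.0]
wrist_force: [-0.2, 0.8, -1.1]
finger_gap: 34.7
grip_force: 35.1
```

>>> arm_command(increments=[0, 0, 0.0005, 0, 0, 0, 180, 0, 0, 0, 0, 0, 0, 180, 0, 0, 0, 0, 0, 0, 180, 0, 0, 0, 0, 0, 0, 180, 0, 0, 0, 0, 0, 0, 180, 0, 0, 0, 0, 0, 0, 180, 0, 0, 0, 0, 0, 0, 180, 0, 0, 0, 0, 0, 0, 180])

```text
time: 14.9
position: [527.9, -73.2, -13.8]
eef_rot: [0.658, 0.753, 0.0, 0.0]
wrist_force: [-1.7, 0.2, 5.7]
finger_gap: 34.7
grip_force: 35.4
```

The bushing has landed on the plate (Fz +5.7 N), so I'll release it slowly and retreat upward.

>>> arm_command(increments=[0, 0, 0, 0, 0, 0, 135, 0, 0, 0, 0, 0, 0, 125, 0, 0, 0, 0, 0, 0, 110, 0, 0, 0, 0, 0, 0, 90, 0, 0, 0, 0, 0, 0, 70, 0, 0, 0, 0, 0, 0, 60, 0, 0, 0, 0, 0, 0, 60, 0, 0, 0, 0, 0, 0, 60])

```text
time: 15.7
position: [527.8, -73.2, -14.0]
eef_rot: [0.658, 0.753, 0.0, 0.0]
wrist_force: [0.1, 0.2, -0.5]
finger_gap: 65.2
grip_force: 0.0
```

>>> arm_command(increments=[0, 0, -0.005, 0, 0, 0, 60, 0, 0, -0.01, 0, 0, 0, 60, 0, 0, -0.015, 0, 0, 0, 60, 0, 0, -0.02, 0, 0, 0, 60, 0, 0, -0.02, 0, 0, 0, 60, 0, 0, -0.02, 0, 0, 0, 60, 0, 0, -0.02, 0, 0, 0, 255, 0, 0, 0, 0, 0, 0, 255])

```text
time: 16.5
position: [530.6, -73.6, 99.7]
eef_rot: [0.658, 0.753, 0.002, 0.003]
wrist_force: [-0.1, -0.1, -0.0]
finger_gap: 37.3
grip_force: 0.0
```

```bash
python3 - <<'E'
from st import *
a=cam('side');s,r=state();x0,y0,k=245,160,7
c=cv2.resize(a['image'][y0:y0+85,x0:x0+110],None,fx=k,fy=k,interpolation=cv2.INTER_CUBIC)
cv2.imwrite('pics/placed.png',cv2.convertScaleAbs(c,alpha=1.6))
E
```

```text
t 16.55 pos [529.5 -73.4  98. ] yaw y 7.76 z [ 0.004 -0.001 -1.   ] gap 29.4 grip 0.0 F [-0.3  0.6 -0.5] Ftool [ 0.6 -0.2  0.5]
```

View pics/placed.png

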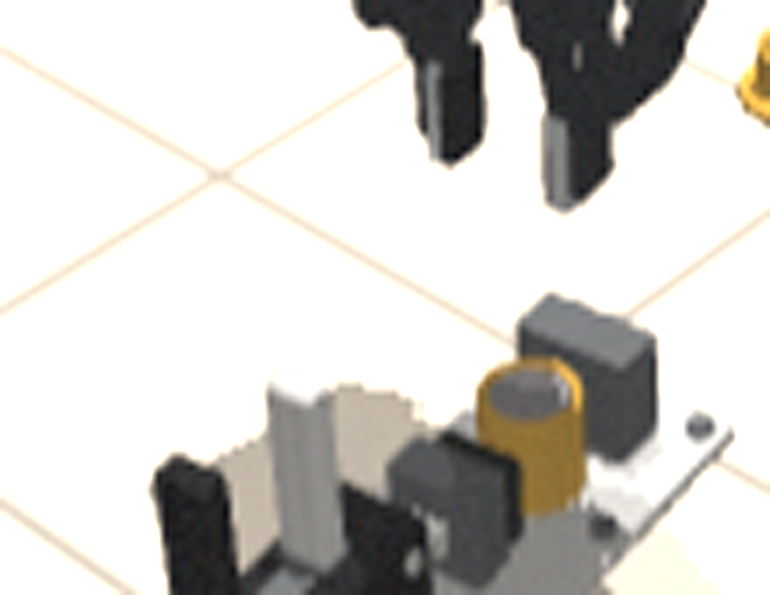

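The bushing stands upright between the jaws, released (crop ~(531,435)). Next, the trigger: shut the fingers and move along the axis to just in front of it, with the tips physically at z ~95.

>>> arm_command(increments=[0, 0, 0, 0, 0, 0, 255, 0, 0, 0, 0, 0, 0, 255, 0, 0, 0, 0, 0, 0, 255, 0, 0, 0, 0, 0, 0, 255, 0.01, 0, 0.008, 0, 0, 0, 255, 0.02, 0, 0.008, 0, 0, 0, 255, 0.03, 0, 0.008, 0, 0, 0, 255, 0.02, 0, 0.008, 0, 0, 0, 255])

```text
time: 17.35
position: [516.0, 8.0, 62.9]
eef_rot: [0.657, 0.754, -0.0, -0.001]
wrist_force: [-0.7, -0.2, 0.9]
finger_gap: -0.0
grip_force: 0.0
```

>>> arm_command(increments=[0, 0, 0, 0, 0, 0, 255, 0, 0, 0, 0, 0, 0, 255, 0, 0, 0, 0, 0, 0, 255, 0.002, 0, 0, 0, 0, 0, 255, 0.002, 0, 0, 0, 0, 0, 255, 0.002, 0, 0, 0, 0, 0, 255, 0, 0, 0, 0, 0, 0, 255, 0, 0, 0, 0, 0, 0, 255])

```text
time: 18.15
position: [516.2, 11.9, 64.1]
eef_rot: [0.658, 0.753, 0.0, 0.0]
wrist_force: [0.2, -0.5, 0.4]
finger_gap: -0.6
grip_force: 0.0
```

```bash
cat > loc.py <<'E'
from st import *
th=1.7065;cx=np.array([np.cos(th),np.sin(th)]);n=np.array([-cx[1],cx[0]]);o=np.array([531,-97.7])
F=[]
for i in range(1):
    s,r=state(); q=s['position'][:2]-o; print('clamp x %.1f y %.1f'%(q@cx,q@n))
E
python3 loc.py
```

```text
t 18.15 pos [516.2  11.9  64.1] yaw y 7.75 z [ 0. -0. -1.] gap -0.6 grip 0.0 F [ 0.2 -0.5  0.4] Ftool [-0.5  0.1 -0.4]
clamp x 110.6 y -0.2
```

>>> arm_command(increments=[0.001, 0, 0, 0, 0, 0, 255, 0.001, 0, 0, 0, 0, 0, 255, 0.001, 0, 0, 0, 0, 0, 255, 0.001, 0, 0, 0, 0, 0, 255, 0.001, 0, 0, 0, 0, 0, 255, 0.001, 0, 0, 0, 0, 0, 255, 0.001, 0, 0, 0, 0, 0, 255, 0.001, 0, 0, 0, 0, 0, 255])

```text
time: 18.95
position: [515.1, 20.0, 64.0]
eef_rot: [0.658, 0.753, -0.0, 0.0]
wrist_force: [0.1, 0.5, -1.5]
finger_gap: -0.1
grip_force: 0.0
```

>>> arm_command(increments=[0.001, 0, 0, 0, 0, 0, 255, 0.001, 0, 0, 0, 0, 0, 255, 0.001, 0, 0, 0, 0, 0, 255, 0.001, 0, 0, 0, 0, 0, 255, 0, 0, 0, 0, 0, 0, 255, 0, 0, 0, 0, 0, 0, 255, 0, 0, 0, 0, 0, 0, 255, 0, 0, 0, 0, 0, 0, 255])

```text
time: 19.75
position: [514.6, 23.7, 64.0]
eef_rot: [0.658, 0.753, -0.0, 0.0]
wrist_force: [0.9, -4.3, 0.2]
finger_gap: 0.2
grip_force: 2.1
```

```bash
python3 loc.py
```

```text
t 19.75 pos [514.6  23.7  64. ] yaw y 7.75 z [ 0. -0. -1.] gap 0.2 grip 2.1 F [ 0.9 -4.3  0.2] Ftool [-4.3  0.3 -0.2]
clamp x 122.5 y -0.2
```

>>> arm_command(increments=[0.001, 0, 0, 0, 0, 0, 255, 0.001, 0, 0, 0, 0, 0, 255, 0.001, 0, 0, 0, 0, 0, 255, 0.001, 0, 0, 0, 0, 0, 255, 0.001, 0, 0, 0, 0, 0, 255, 0.001, 0, 0, 0, 0, 0, 255, 0, 0, 0, 0, 0, 0, 255, 0, 0, 0, 0, 0, 0, 255])

```text
time: 20.55
position: [514.0, 27.7, 64.1]
eef_rot: [0.658, 0.753, -0.002, 0.002]
wrist_force: [1.6, -9.5, 0.2]
finger_gap: 0.1
grip_force: 4.9
```

>>> arm_command(increments=[0.001, 0, 0, 0, 0, 0, 255, 0.001, 0, 0, 0, 0, 0, 255, 0.001, 0, 0, 0, 0, 0, 255, 0.001, 0, 0, 0, 0, 0, 255, 0.001, 0, 0, 0, 0, 0, 255, 0.001, 0, 0, 0, 0, 0, 255, 0, 0, 0, 0, 0, 0, 255, 0, 0, 0, 0, 0, 0, 255])

```text
time: 21.35
position: [513.2, 33.5, 64.0]
eef_rot: [0.658, 0.753, -0.002, 0.002]
wrist_force: [0.3, -9.9, -0.1]
finger_gap: -0.2
grip_force: 5.1
```

```bash
python3 loc.py
```

```text
t 21.35 pos [513.2  33.5  64. ] yaw y 7.69 z [ 0.    -0.005 -1.   ] gap -0.2 grip 5.1 F [ 0.3 -9.9 -0.1] Ftool [-9.8 -1.   0.1]
clamp x 132.4 y -0.1
```

>>> arm_command(increments=[0.001, 0, 0, 0, 0, 0, 255, 0.001, 0, 0, 0, 0, 0, 255, 0.001, 0, 0, 0, 0, 0, 255, 0.0005, 0, 0, 0, 0, 0, 255, 0, 0, 0, 0, 0, 0, 255, 0, 0, 0, 0, 0, 0, 255, 0, 0, 0, 0, 0, 0, 255, 0, 0, 0, 0, 0, 0, 255])

```text
time: 22.15
position: [512.8, 36.8, 64.0]
eef_rot: [0.658, 0.753, -0.002, 0.002]
wrist_force: [1.1, -11.2, 0.0]
finger_gap: 0.2
grip_force: 5.3
```

```bash
python3 - <<'E'
import loc
from h import *
a=cam('side')
# trigger/post tops and foot/bushing row profile, for numbers only
np.save('s1.npy',a['image'])
E
```

```text
t 22.15 pos [512.8  36.8  64. ] yaw y 7.69 z [ 0.001 -0.005 -1.   ] gap 0.2 grip 5.3 F [  1.1 -11.2   0. ] Ftool [-11.3  -0.4   0. ]
clamp x 135.8 y -0.1
```

>>> arm_command(increments=[-0.004, 0, 0, 0, 0, 0, 255, -0.004, 0, 0, 0, 0, 0, 255, -0.004, 0, 0, 0, 0, 0, 255, -0.004, 0, 0, 0, 0, 0, 255, -0.004, 0, 0, 0, 0, 0, 255, 0, 0, 0, 0, 0, 0, 255, 0, 0, 0, 0, 0, 0, 255, 0, 0, 0, 0, 0, 0, 255])

```text
time: 23.0
position: [515.1, 19.9, 64.0]
eef_rot: [0.658, 0.753, 0.0, -0.0]
wrist_force: [-0.4, 0.6, -0.2]
finger_gap: -0.1
grip_force: 0.0
```

>>> arm_command(increments=[0.002, 0, 0, 0, 0, 0, 255, 0.002, 0, 0, 0, 0, 0, 255, 0.002, 0, 0, 0, 0, 0, 255, 0.002, 0, 0, 0, 0, 0, 255, 0.0015, 0, 0, 0, 0, 0, 255, 0.0015, 0, 0, 0, 0, 0, 255, 0, 0, 0, 0, 0, 0, 255, 0, 0, 0, 0, 0, 0, 255])

```text
time: 23.8
position: [514.1, 27.7, 64.1]
eef_rot: [0.658, 0.753, -0.002, 0.002]
wrist_force: [1.0, -9.1, -0.5]
finger_gap: -0.3
grip_force: 4.8
```

>>> arm_command(increments=[0.0015, 0, 0, 0, 0, 0, 255, 0.0015, 0, 0, 0, 0, 0, 255, 0.0015, 0, 0, 0, 0, 0, 255, 0.0015, 0, 0, 0, 0, 0, 255, 0.0015, 0, 0, 0, 0, 0, 255, 0.0015, 0, 0, 0, 0, 0, 255, 0, 0, 0, 0, 0, 0, 255, 0, 0, 0, 0, 0, 0, 255])

```text
time: 24.6
position: [512.8, 36.3, 64.1]
eef_rot: [0.658, 0.753, -0.002, 0.002]
wrist_force: [1.4, -10.2, -0.6]
finger_gap: 0.1
grip_force: 5.2
```

```bash
python3 loc.py
```

```text
t 24.60 pos [512.8  36.3  64.1] yaw y 7.68 z [ 0.001 -0.006 -1.   ] gap 0.1 grip 5.2 F [  1.4 -10.2  -0.6] Ftool [-10.3   0.    0.7]
clamp x 135.2 y -0.1
```

>>> arm_command(increments=[-0.004, 0, 0, 0, 0, 0, 255, -0.004, 0, 0, 0, 0, 0, 255, -0.004, 0, 0, 0, 0, 0, 255, -0.004, 0, 0, 0, 0, 0, 255, -0.004, 0, 0, 0, 0, 0, 255, 0, 0, 0, 0, 0, 0, 255, 0, 0, 0, 0, 0, 0, 255, 0, 0, 0, 0, 0, 0, 255])

```text
time: 25.4
position: [515.1, 19.8, 64.0]
eef_rot: [0.657, 0.753, 0.0, -0.0]
wrist_force: [0.4, 0.4, -0.6]
finger_gap: -0.1
grip_force: 0.0
```

>>> arm_command(increments=[0.002, 0, 0, 0, 0, 0, 255, 0.002, 0, 0, 0, 0, 0, 255, 0.002, 0, 0, 0, 0, 0, 255, 0.002, 0, 0, 0, 0, 0, 255, 0.0015, 0, 0, 0, 0, 0, 255, 0.0015, 0, 0, 0, 0, 0, 255, 0.001, 0, 0, 0, 0, 0, 255, 0, 0, 0, 0, 0, 0, 255])

```text
time: 26.2
position: [513.9, 28.5, 64.1]
eef_rot: [0.658, 0.753, -0.002, 0.002]
wrist_force: [1.1, -9.8, -0.3]
finger_gap: 0.4
grip_force: 5.0
```

>>> arm_command(increments=[0.0005, 0, 0, 0, 0, 0, 255, 0.0005, 0, 0, 0, 0, 0, 255, 0.0005, 0, 0, 0, 0, 0, 255, 0.0005, 0, 0, 0, 0, 0, 255, 0, 0, 0, 0, 0, 0, 255, 0, 0, 0, 0, 0, 0, 255, 0, 0, 0, 0, 0, 0, 255, 0, 0, 0, 0, 0, 0, 255])

```text
time: 27.0
position: [513.6, 30.3, 64.1]
eef_rot: [0.658, 0.753, -0.002, 0.002]
wrist_force: [0.4, -10.4, -0.0]
finger_gap: 0.1
grip_force: 5.2
```

>>> arm_command(increments=[0.0005, 0, 0, 0, 0, 0, 255, 0.0005, 0, 0, 0, 0, 0, 255, 0.0005, 0, 0, 0, 0, 0, 255, 0.0005, 0, 0, 0, 0, 0, 255, 0, 0, 0, 0, 0, 0, 255, 0, 0, 0, 0, 0, 0, 255, 0, 0, 0, 0, 0, 0, 255, 0, 0, 0, 0, 0, 0, 255])

```text
time: 27.8
position: [513.4, 32.2, 64.1]
eef_rot: [0.658, 0.753, -0.002, 0.002]
wrist_force: [0.8, -10.7, 0.8]
finger_gap: -0.1
grip_force: 5.3
```

>>> arm_command(increments=[0.0005, 0, 0, 0, 0, 0, 255, 0.0005, 0, 0, 0, 0, 0, 255, 0.0005, 0, 0, 0, 0, 0, 255, 0.0005, 0, 0, 0, 0, 0, 255, 0, 0, 0, 0, 0, 0, 255, 0, 0, 0, 0, 0, 0, 255, 0, 0, 0, 0, 0, 0, 255, 0, 0, 0, 0, 0, 0, 255])

```text
time: 28.6
position: [513.1, 34.1, 64.1]
eef_rot: [0.658, 0.753, -0.002, 0.003]
wrist_force: [1.6, -9.7, 1.0]
finger_gap: 0.4
grip_force: 5.3
```

>>> arm_command(increments=[0.0005, 0, 0, 0, 0, 0, 255, 0.0005, 0, 0, 0, 0, 0, 255, 0.0005, 0, 0, 0, 0, 0, 255, 0.0005, 0, 0, 0, 0, 0, 255, 0.0005, 0, 0, 0, 0, 0, 255, 0, 0, 0, 0, 0, 0, 255, 0, 0, 0, 0, 0, 0, 255, 0, 0, 0, 0, 0, 0, 255])

```text
time: 29.4
position: [512.8, 36.5, 64.1]
eef_rot: [0.658, 0.753, -0.002, 0.003]
wrist_force: [0.3, -10.0, 0.3]
finger_gap: 0.1
grip_force: 5.4
```

>>> arm_command(increments=[-0.004, 0, 0, 0, 0, 0, 255, -0.004, 0, 0, 0, 0, 0, 255, -0.004, 0, 0, 0, 0, 0, 255, -0.004, 0, 0, 0, 0, 0, 255, -0.004, 0, 0, 0, 0, 0, 255, 0, 0, 0, 0, 0, 0, 255, 0, 0, 0, 0, 0, 0, 255, 0, 0, 0, 0, 0, 0, 255])

```text
time: 30.2
position: [515.1, 20.4, 64.0]
eef_rot: [0.657, 0.753, 0.0, -0.0]
wrist_force: [-1.0, -0.7, 0.2]
finger_gap: -0.1
grip_force: 0.0
```

>>> arm_command(increments=[0.002, 0, 0, 0, 0, 0, 255, 0.002, 0, 0, 0, 0, 0, 255, 0.002, 0, 0, 0, 0, 0, 255, 0.001, 0, 0, 0, 0, 0, 255, 0.001, 0, 0, 0, 0, 0, 255, 0.001, 0, 0, 0, 0, 0, 255, 0, 0, 0, 0, 0, 0, 255, 0, 0, 0, 0, 0, 0, 255])

```text
time: 31.0
position: [514.3, 26.2, 64.1]
eef_rot: [0.658, 0.753, -0.002, 0.002]
wrist_force: [0.3, -9.9, -0.4]
finger_gap: 0.4
grip_force: 4.8
```

>>> arm_command(increments=[0.0005, 0, 0, 0, 0, 0, 255, 0.0005, 0, 0, 0, 0, 0, 255, 0.0005, 0, 0, 0, 0, 0, 255, 0.0005, 0, 0, 0, 0, 0, 255, 0, 0, 0, 0, 0, 0, 255, 0, 0, 0, 0, 0, 0, 255, 0, 0, 0, 0, 0, 0, 255, 0, 0, 0, 0, 0, 0, 255])

```text
time: 31.8
position: [514.0, 27.9, 64.1]
eef_rot: [0.658, 0.753, -0.002, 0.002]
wrist_force: [1.4, -10.9, -0.2]
finger_gap: -0.0
grip_force: 5.1
```

>>> arm_command(increments=[0.0005, 0, 0, 0, 0, 0, 255, 0.0005, 0, 0, 0, 0, 0, 255, 0.0005, 0, 0, 0, 0, 0, 255, 0, 0, 0, 0, 0, 0, 255, 0, 0, 0, 0, 0, 0, 255, 0, 0, 0, 0, 0, 0, 255, 0, 0, 0, 0, 0, 0, 255, 0, 0, 0, 0, 0, 0, 255])

```text
time: 32.6
position: [513.8, 29.4, 64.1]
eef_rot: [0.658, 0.753, -0.002, 0.002]
wrist_force: [0.6, -10.0, -0.3]
finger_gap: 0.2
grip_force: 5.1
```

>>> arm_command(increments=[0.0005, 0, 0, 0, 0, 0, 255, 0.0005, 0, 0, 0, 0, 0, 255, 0.0005, 0, 0, 0, 0, 0, 255, 0, 0, 0, 0, 0, 0, 255, 0, 0, 0, 0, 0, 0, 255, 0, 0, 0, 0, 0, 0, 255, 0, 0, 0, 0, 0, 0, 255, 0, 0, 0, 0, 0, 0, 255])

```text
time: 33.4
position: [513.6, 30.8, 64.1]
eef_rot: [0.658, 0.753, -0.002, 0.002]
wrist_force: [1.2, -10.7, 0.1]
finger_gap: 0.1
grip_force: 5.2
```

>>> arm_command(increments=[0.0005, 0, 0, 0, 0, 0, 255, 0.0005, 0, 0, 0, 0, 0, 255, 0.0005, 0, 0, 0, 0, 0, 255, 0, 0, 0, 0, 0, 0, 255, 0, 0, 0, 0, 0, 0, 255, 0, 0, 0, 0, 0, 0, 255, 0, 0, 0, 0, 0, 0, 255, 0, 0, 0, 0, 0, 0, 255])

```text
time: 34.2
position: [513.4, 32.2, 64.1]
eef_rot: [0.658, 0.753, -0.002, 0.002]
wrist_force: [0.7, -10.7, 0.4]
finger_gap: 0.1
grip_force: 5.3
```

>>> arm_command(increments=[0.0005, 0, 0, 0, 0, 0, 255, 0.0005, 0, 0, 0, 0, 0, 255, 0.0005, 0, 0, 0, 0, 0, 255, 0, 0, 0, 0, 0, 0, 255, 0, 0, 0, 0, 0, 0, 255, 0, 0, 0, 0, 0, 0, 255, 0, 0, 0, 0, 0, 0, 255, 0, 0, 0, 0, 0, 0, 255])

```text
time: 35.0
position: [513.2, 33.5, 64.1]
eef_rot: [0.658, 0.753, -0.002, 0.003]
wrist_force: [1.2, -12.0, -0.5]
finger_gap: 0.0
grip_force: 5.6
```

>>> arm_command(increments=[0.0005, 0, 0, 0, 0, 0, 255, 0.0005, 0, 0, 0, 0, 0, 255, 0, 0, 0, 0, 0, 0, 255, 0, 0, 0, 0, 0, 0, 255, 0, 0, 0, 0, 0, 0, 255, 0, 0, 0, 0, 0, 0, 255, 0, 0, 0, 0, 0, 0, 255, 0, 0, 0, 0, 0, 0, 255])

```text
time: 35.8
position: [513.1, 34.2, 64.1]
eef_rot: [0.658, 0.753, -0.003, 0.003]
wrist_force: [1.3, -11.9, 0.5]
finger_gap: 0.2
grip_force: 6.0
```

```bash
cat > f.py <<'E'
from h import *
F=[];G=[]
for i in range(6):
    manip.get_image('side'); s=manip.read_state(); r=R.from_quat(s['eef_rot']).as_matrix(); F.append((r.T@s['wrist_force'])[0]);G.append(s['grip_force'])
print(s['time'],s['position'].round(2),'Fx %.2f sd %.2f'%(np.mean(F),np.std(F)),'grip %.2f'%np.mean(G))
E
python3 f.py
```

```text
36.1 [513.09  34.17  64.08] Fx -11.78 sd 0.31 grip 5.98
```

>>> arm_command(increments=[0.0005, 0, 0, 0, 0, 0, 255, 0.0005, 0, 0, 0, 0, 0, 255, 0.0005, 0, 0, 0, 0, 0, 255, 0, 0, 0, 0, 0, 0, 255, 0, 0, 0, 0, 0, 0, 255, 0, 0, 0, 0, 0, 0, 255, 0, 0, 0, 0, 0, 0, 255, 0, 0, 0, 0, 0, 0, 255])

```text
time: 36.9
position: [513.0, 35.2, 64.1]
eef_rot: [0.658, 0.753, -0.003, 0.003]
wrist_force: [0.7, -12.1, 1.3]
finger_gap: -0.3
grip_force: 6.5
```

```bash
python3 f.py
```

```text
37.2 [512.97  35.24  64.07] Fx -13.16 sd 0.41 grip 6.52
```

>>> arm_command(increments=[0.0005, 0, 0, 0, 0, 0, 255, 0.0005, 0, 0, 0, 0, 0, 255, 0.0005, 0, 0, 0, 0, 0, 255, 0, 0, 0, 0, 0, 0, 255, 0, 0, 0, 0, 0, 0, 255, 0, 0, 0, 0, 0, 0, 255, 0, 0, 0, 0, 0, 0, 255, 0, 0, 0, 0, 0, 0, 255])

```text
time: 38.0
position: [512.8, 36.3, 64.1]
eef_rot: [0.658, 0.753, -0.003, 0.003]
wrist_force: [1.2, -13.8, 0.7]
finger_gap: 0.0
grip_force: 7.1
```

```bash
python3 f.py
```

```text
38.3 [512.85  36.33  64.11] Fx -13.86 sd 0.39 grip 7.06
```

>>> arm_command(increments=[0.0005, 0, 0, 0, 0, 0, 255, 0.0005, 0, 0, 0, 0, 0, 255, 0, 0, 0, 0, 0, 0, 255, 0, 0, 0, 0, 0, 0, 255, 0, 0, 0, 0, 0, 0, 255, 0, 0, 0, 0, 0, 0, 255, 0, 0, 0, 0, 0, 0, 255, 0, 0, 0, 0, 0, 0, 255])

```text
time: 39.1
position: [512.7, 37.0, 64.1]
eef_rot: [0.659, 0.753, -0.003, 0.004]
wrist_force: [1.2, -15.2, 0.5]
finger_gap: -0.1
grip_force: 7.4
```

```bash
python3 f.py
```

```text
39.4 [512.72  37.04  64.1 ] Fx -14.38 sd 0.26 grip 7.43
```

>>> arm_command(increments=[0.0004, 0, 0, 0, 0, 0, 255, 0.0004, 0, 0, 0, 0, 0, 255, 0, 0, 0, 0, 0, 0, 255, 0, 0, 0, 0, 0, 0, 255, 0, 0, 0, 0, 0, 0, 255, 0, 0, 0, 0, 0, 0, 255, 0, 0, 0, 0, 0, 0, 255, 0, 0, 0, 0, 0, 0, 255])

```text
time: 40.2
position: [512.6, 37.6, 64.1]
eef_rot: [0.659, 0.753, -0.004, 0.004]
wrist_force: [2.0, -15.4, -0.2]
finger_gap: 0.2
grip_force: 7.7
```

```bash
python3 f.py
```

```text
40.5 [512.64  37.58  64.11] Fx -15.70 sd 0.38 grip 7.74
```

The trigger reads ~15.4 N, so the clamp is at about 14–15 N. I'll let the trigger go.

>>> arm_command(increments=[-0.002, 0, 0, 0, 0, 0, 255, -0.003, 0, 0, 0, 0, 0, 255, -0.004, 0, 0, 0, 0, 0, 255, -0.004, 0, 0, 0, 0, 0, 255, -0.004, 0, 0, 0, 0, 0, 255, -0.004, 0, 0, 0, 0, 0, 255, -0.004, 0, 0, 0, 0, 0, 255, 0, 0, 0, 0, 0, 0, 255])

```text
time: 41.3
position: [515.5, 17.9, 64.0]
eef_rot: [0.658, 0.753, 0.0, -0.0]
wrist_force: [-0.9, 0.0, -0.2]
finger_gap: -0.1
grip_force: 0.0
```

```bash
python3 f.py; python3 - <<'E'
from h import *
a=cam('side');np.save('s2.npy',a['image'])
# bronze mask: bushing location vs. before-clamp image, plug centroid
h=cv2.cvtColor(a['image'][195:250,290:345],cv2.COLOR_BGR2HSV)
m=((h[...,0]>14)&(h[...,0]<27)&(h[...,1]>130)).astype(np.uint8)
for r in range(8,40): print(195+r,''.join('#' if v else '.' for v in m[r]))
E
```

```text
41.6 [515.36  18.07  64.  ] Fx -0.17 sd 0.37 grip 0.00
203 .......................................................
204 .......................................................
205 .......................................................
206 .......................................................
207 .......................................................
208 .......................................................
209 .......................................................
210 .............................#######...................
211 ............................##.....###.................
212 ..........................##........###................
213 .........................##...........#................
214 .........................#............#................
215 .........................#............##...............
216 .........................#............##...............
217 .........................##..........###...............
218 .........................###.......#####...............
219 ..........................#####..#######...............
220 .....................
[... 174 characters left out ...]
..................#######...............
224 .................................######................
225 .................................######................
226 .................................######................
227 .................................######................
228 .................................######................
229 .................................#####.................
230 .................................####..................
231 .................................##....................
232 .......................................................
233 .......................................................
234 .......................................................
```

>>> arm_command(increments=[-0.01, 0, 0, 0, 0, 0, 255, -0.005, 0, -0.01, 0, 0, 0, 255, 0, 0, -0.02, 0, 0, 0, 255, 0, 0, -0.025, 0, 0, 0, 255, 0, 0, -0.025, 0, 0, 0, 255, 0, 0, -0.02, 0, 0, 0, 255, 0, 0, 0, 0, 0, 0, 255, 0, 0, 0, 0, 0, 0, 255])

```text
time: 42.45
position: [517.9, 2.5, 164.6]
eef_rot: [0.658, 0.753, 0.0, 0.001]
wrist_force: [-0.6, -0.1, -0.1]
finger_gap: 0.2
grip_force: 0.0
```

```bash
python3 - <<'E'
from st import *
state();a=cam('side')
th=1.7065;cx=np.array([np.cos(th),np.sin(th)]);n=np.array([-cx[1],cx[0]]);o=np.array([532.9,-98.3])
q=plane(a,322,214.3,48)[:2]-o; print('bushing local',q@cx,q@n)
# trigger: light upright left edge vs start image, row in the free part
s0=cv2.imread('pics/side0.png')
for r in(218,224): print(r,s0[r,280:300,1].tolist(),a['image'][r,280:300,1].tolist())
E
```

```text
t 42.45 pos [517.9   2.5 164.6] yaw y 7.73 z [ 0.002  0.    -1.   ] gap 0.2 grip 0.0 F [-0.6 -0.1 -0.1] Ftool [-0.  -0.6  0.1]
bushing local 18.424997276838564 1.4452156541681065
218 [161, 160, 160, 85, 72, 75, 72, 72, 81, 80, 75, 75, 114, 159, 161, 161, 160, 161, 162, 161] [175, 177, 174, 94, 80, 80, 81, 80, 82, 82, 77, 74, 121, 175, 176, 177, 175, 176, 177, 175]
224 [160, 160, 161, 135, 75, 73, 74, 73, 75, 74, 76, 73, 77, 158, 159, 159, 161, 160, 160, 161] [175, 177, 176, 148, 82, 80, 80, 79, 79, 82, 78, 76, 76, 173, 175, 175, 175, 176, 175, 175]
```

The bushing sits against the fixed jaw (x ≈ 18.4 mm, y ≈ 1.4 mm), the trigger is fully back, and the arm is clear, so I'll hand in.

```bash
python3 -c "
from bench import manip
print(manip.sign_off())"
```

```text
the job is handed in; nothing more can be done
None
```

I've handed in the job: the bushing stands upright against the fixed jaw (about 18.4 mm by camera), the trigger is back and the arm is clear, with the clamp force estimated from trigger resistance at 14–15 N before release (0–5 N lost after, not rechecked) and the judge's verdict not shown.

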